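# Zero the scale and offer the agates to its pan

### The job

Zero the empty dial scale by turning its tare knob until the pointer stands on the zero mark; then pick up the stone tote by its bar handle, tilt it towards its spout corner until all four agates have slid together into that corner, and hold it so with the spout tip over the middle of the weighing pan, less than 100 mm above it, for the weigher to pick the stones out. Spill no stone, keep the tote off the scale, and leave the other things on the bench alone. Finish while holding: the tote stays in the gripper, tilted and still.

Things in the scene. Friction and masses are not known exactly. Their poses are not given: they have to be found in the camera images.
- scale: dial scale, fixed to the bench: grey housing 190 mm (its x) by 310 mm (its y), top deck 60 mm above the bench. Origin: centre of its underside. On the deck: the round pan at its +y end, rim 96 mm above the bench; at its -y end the dial (at its own x 35, y -85 mm) and, nearer the robot, the tare knob (x -55, y -85 mm).
- pan (a point): centre of the weighing dish's flat floor, 86 mm above the bench; the round steel dish is 150 mm across with a rim 10 mm high
- knob_top (a point): centre of the top of the round black fluted tare knob: 37 mm across, 30 mm tall, standing upright, its top 94.5 mm above the bench and 34.5 mm above the deck. Its axis is vertical; it can be gripped round any diameter and turns lightly, with about 0.03 N m.
- pointer (a joint): angle of the dial's black pointer, rad: 0 exactly on the zero mark, positive clockwise seen from above. Starts 0.3 to 0.6 clockwise of zero. Geared to the tare knob: it turns half as far as the knob and the same way, so an anticlockwise turn of the knob brings it back to zero. It stays where it is left. Dial divisions are 0.21 rad (12 degrees).
- zero_mark (a point): the zero mark on the dial: the longest, broadest mark, T-shaped, on the dial's side farthest from the knob (the scale's +x); the dial is 100 mm across, 65 mm above the bench, its centre 40 mm from this point towards the knob
- pointer_tip (a point): tip of the pointer, 41 mm from the dial's centre; its short broad tail lies on the other side of the hub
- tote: stone tote, 0.42 kg, loose: open tray of smooth sheet steel, 180 mm (its x) by 130 mm (its y), walls 42 mm high, walls and floor 3 mm thick, bar handle over its middle. Origin: centre of its underside, z up. Its -x -y corner is cut down to 28 mm and has a gutter-shaped spout. Stones slide with friction about 0.2: tilted 40 degrees to the corner they run into it; below 20 they may stay.
- tote_grip (a point): centre of the tote's wooden bar handle: straight and square, 18 mm wide (tote y), 22 mm high, 180 mm long (along tote x), its centre 95 mm above the tote's underside and right above the tote's centre; free space 39 mm high between it and the rim of the walls
- tote_spout (a point): tip of the pouring spout, in the tote's frame at x -110, y -85, z 30 mm
- tote_corner (a point): inner floor corner below the spout, in the tote's frame at x -87, y -62, z 3 mm
- stone0: round domed cabochon, 22 mm across, 9 mm high, polished red-brown agate, 10 g, loose in the tote. Origin: centre of its flat underside.
- stone1: round domed cabochon, 22 mm across, 9 mm high, polished red-brown agate, 10 g, loose in the tote. Origin: centre of its flat underside.
- stone2: cushion-cut stone, 24 x 18 x 8 mm, polished red-brown agate, 10 g, loose in the tote. Origin: centre of its flat underside.
- stone3: cushion-cut stone, 24 x 18 x 8 mm, polished red-brown agate, 10 g, loose in the tote. Origin: centre of its flat underside.
- dop1: dop stick lying on the bench near the robot, in front of the scale: rod 10 mm thick with a white nut and a dark wax head, 164 mm long, 30 mm high. Leave it alone.
- dop2: dop stick lying on the bench near the robot, on the left: rod 10 mm thick with a white nut and a dark wax head, 164 mm long, 30 mm high. Leave it alone.
- dop3: dop stick lying beyond the tote and the scale: rod 10 mm thick with a white nut and a dark wax head, 164 mm long, 30 mm high. Leave it alone.
- bench_block: dark steel bench block, 110 x 70 x 28 mm, near the robot. Leave it alone.
- burner: small brass gas burner on a round dark foot, 88 mm wide, 120 mm tall, at the back left. Leave it alone.
- hammer: hammer lying left of the tote. Leave it alone.
- tape_roll: red roll of tape, 80 mm across, 18 mm high, at the back. Leave it alone.
- rouge_jar: brown jar of polish with a metal lid, 52 mm across, 60 mm tall, at the back behind the scale. Leave it alone.

How it is judged:
On the way, in this order (a step that is already met when the one before it is completed fails the run):
1. the pointer stands on the zero mark while the tote still stands on the bench (value of joint pointer between -0.1 and 0.1 rad and height (world z) of tote below 0.02 m), for 0.3 s.
2. the tote has been lifted by the gripper, clear of the bench (contact force between tote and the fingers above 2 N and contact force between tote and table below 0.05 N and contact force between tote and scale below 0.05 N and height (world z) of tote above 0.04 m), for 0.2 s.
At the end, for the whole second after the job is handed in: Pointer within 0.10 rad of zero; gripper alone holds the tote, off bench and scale, still (0.03 m/s), tilted over 0.30 rad; all stones within 90 mm of the inner spout corner; spout tip above the rim, within 65 mm of the pan's centre horizontally and 135 mm in all (value of joint pointer between -0.1 and 0.1 rad and contact force between tote and the fingers above 2 N and contact force between tote and table below 0.05 N and contact force between tote and scale below 0.05 N and distance between each of stone0, stone1, stone2, stone3 and tote_corner below 0.09 m and horizontal distance between tote_spout and pan below 0.065 m and distance between tote_spout and pan below 0.135 m and height (world z) of tote_spout above 0.1 m and angle between tote's own z axis and vertical above 0.3 rad and linear speed of tote below 0.03 m/s); the arm keeps its last pose, push and grip.
It fails at once if a stone spilled out of the tote (distance between any of stone0, stone1, stone2, stone3 and tote above 0.145 m).
It fails at once if the tote knocked against the scale (contact force between tote and scale above 5 N).
It fails at once if another thing on the bench was pushed more than 30 mm (distance of any of dop1, dop2, dop3, bench_block, burner, hammer, tape_roll, rouge_jar from where it was at the start of the episode above 0.03 m).
It also fails if it takes over 61 s, if anything falls off the work surface, if the arm or the gripper's body presses on something with over 40 N, if the wrist force passes 120 N, or if a joint passes its speed limit or range.

### The arm

A 6-joint arm with a two-finger parallel gripper is mounted at the origin on the work surface. World frame = base frame: x ahead of the robot, y to its left, z up, the work surface at z = 0. Lengths are in m, angles in rad, forces in N, time in s.
With the tool pointing down it reaches from about 0.425 to 0.95 m from the base axis. Payload 3.5 kg.
Tool frame: the origin (TCP) lies midway between the tips of the shut fingers; the grasp point (between the pads) lies 19 mm behind it; z points along the fingers, x is the direction in which the jaws open and shut, and the axes are right-handed (so a half turn about z gives the same grasp; the last joint's range is limited). The gripper opens to 85 mm and grips with 20 to 120 N. Pads are 22 mm wide; open, the fingers measure 114 mm over their backs; the gripper's body (76 mm by 85 mm) begins 54 mm behind the grasp point. The pads swing forward as they close: fully open they stand 13 mm farther back than shut.
Start: joints at [-1.314, 0.286, 1.577, -0, 1.279, -0.15], TCP at [0.267, -0.62, 0.231] pointing down, gripper open.
Joint ranges: [-2.77, 2.77], [-0.9, 2.22], [0.21, 2.48], [-1.53, 4.67], [0.24, 2.81], [-2.84, 2.84]. Speed limits (rad/s): [2.79, 2.79, 3.14, 3.14, 3.14, 3.14].

### API

Orientations are given as a unit quaternion [x, y, z, w].
In Python, from plant import readout, optics, ctrl gives the robot as it stands. The module is installed in compiled form; this text tells all that it offers.
- The arm moves only by the shell command python3 -m crank 'ROWS' [OPENING] [FORCE]. ROWS is text: rows parted by semicolons, each of 6 numbers parted by spaces: the shift along the tool's x, y, z in mm, then the turn, a rotation vector about the tool's x, y, z in rad. In form: dx dy dz ax ay az; .... A call has 1 to 5 rows; each row shifts and turns the commanded pose from where the row before left it, along the tool's axes as they then stand; what a row does not reach is not made up. A row lasts 1/8 s, in which the tool goes at most 62.5 mm and 10.7 degrees, less where a joint would pass 70% of its speed; a pose out of reach is approached as far as the arm can. A call is refused whole if a number of a shift passes 62.5 or a number of a turn 0.188, either way. A call with a gripper value outside its range is refused whole. OPENING is the opening, from -1 (shut) to 1 (fully open), set as the call begins (- or left out, the last holds). The fingers move at their own pace and stop on an object; FORCE is the grip in N (left out, the last holds). Time passes only in rows, so rows that do not move let the fingers close. It gives the time, the measured TCP pose, the force and the opening at its end, in the units of the state.
- readout.get_state(): the state, without advancing time (a new reading comes with each control period).
- optics.read_camera(name): name is "side" or "top" or "wrist"; returns the picture (384x512x3 uint8, red, green, blue); there is no depth.
- optics.calibration(name): a dict with "mtx" (3x3 intrinsics, pixels), "dist_coeffs" ([k1, k2, p1, p2, k3] as OpenCV has them; the pictures are not rectified), "rvec" (rotation vector, rad) and "tvec" (3), from world to camera coordinates, as OpenCV has them; the wrist camera has in their place "tool_from_camera" (4x4, takes a point from camera to tool coordinates, whose origin is the TCP and whose axes are the tool frame's). Camera axes: x right, y down, z forward; pixel columns grow to the right and rows downward; lengths in m; the calibration is good to about 2 mm. A picture is of the moment at which its call begins: read the wrist's pose just before it. calibration takes no time and is no camera call.
- ctrl.sign_off(): hands the job in, once; it reports no verdict.
Trained networks look in the newest picture that a camera, given by its name, has taken for a name from the list of things; names that differ only in an ending like _2 or _b are one class to them, and where a whole thing is asked for, a point or a joint stands for the part that bears it (a point fixed in the world has none). Each returns a list of dicts, best first, with "p" (0 to 1); they miss things now and then, are a little off and sometimes report something else, mostly with a low value. They report only what shows in the picture. A call takes as long as a camera call.
- optics.recognise(camera, thing): "xy" ([column, row] as shares, 0 to 1, of the picture: columns of its width, rows of its height, amid what is visible of it).
The state is a dict: "time": time; "qpos": joint angles; "dq": joint speeds; "joint_efforts": joint torques, N m; "eef_pos": TCP position; "tcp_rot": TCP orientation; "contact_force": force on the tool from outside, world axes, zero at the start; "wrist_torque": the same for the moment, N m; "opening": opening from 0.0 (shut) to 1.0 (fully open).
Only numpy, scipy, OpenCV 4.12 (cv2) and the standard library are available. Lean on these libraries where they do the work, as an engineer would, in place of code of your own. Each camera call takes 0.05 s, during which the arm holds its last target.

## Working session

There is one attempt and no reset: what is moved stays moved. The work goes in short steps, Python scripts to look and compute and a shell command to move; the robot and the scene stay as the last step left them, time stands still between calls to the robot, and variables do not carry over. Pictures are saved under pics/ and viewed, and the job is handed in when it is done.

```bash
ls; mkdir -p pics; python3 - <<'E'
from plant import readout, optics
import cv2
s=readout.get_state();print(s)
for n in ("top","side","wrist"):
    im=optics.read_camera(n);cv2.imwrite(f"pics/{n}0.png",im[:,:,::-1])
    print(n,optics.calibration(n))
    if n!="wrist":
        for t in ["pan","knob_top","zero_mark","pointer_tip","tote","tote_grip","tote_spout","tote_corner","scale","stone0","stone2"]:
            r=optics.recognise(n,t)
            print(t,[(round(d["xy"][0]*512),round(d["xy"][1]*384),round(d["p"],2)) for d in r[:4]])
E
```

```text
pics
{'time': 0.0, 'qpos': array([-1.31401645e+00,  2.87195913e-01,  1.57822672e+00, -1.48784812e-05,
        1.27858645e+00, -1.50004212e-01]), 'dq': array([-0.00074284,  0.00017216,  0.00031134,  0.00010971,  0.00081505,
       -0.00135165]), 'joint_efforts': array([-9.49772152e-05, -4.05980265e+01, -2.92627680e+01, -1.62878100e-04,
        5.82148583e-03, -3.87165329e-06]), 'eef_pos': array([ 0.26691676, -0.61924838,  0.22990009]), 'tcp_rot': array([ 8.35362140e-01, -5.49698677e-01, -9.03468069e-04, -8.02232400e-04]), 'contact_force': array([ 0.77940477,  0.47411464, -0.08034128]), 'wrist_torque': array([-0.01133625, -0.01675205, -0.03894714]), 'opening': 0.9981379743548716}
top {'mtx': array([[355.67574084,   0.        , 252.92391189],
       [  0.        , 355.67574084, 190.51015867],
       [  0.        ,   0.        ,   1.        ]]), 'dist_coeffs': array([-0.02517572,  0.        ,  0.        ,  0.        ,  0.        ]), 'rvec': array([ 2.20907761, -2.1587021 ,  0.11590072]), 'tvec': array([0.06326849, 0.54023735, 0.99420323])}
pan [(345, 182, 0.7), (357, 126, 0.68)]
knob_top
[... 963 characters left out ...]
2, 0.65)]
tote_corner [(238, 233, 0.88)]
scale [(279, 158, 0.96)]
stone0 []
stone2 []
wrist {'mtx': array([[309.4252609 ,   0.        , 258.04157575],
       [  0.        , 309.4252609 , 193.34640348],
       [  0.        ,   0.        ,   1.        ]]), 'dist_coeffs': array([0.01435259, 0.        , 0.        , 0.        , 0.        ]), 'tool_from_camera': array([[ 1.00000000e+00, -4.48751881e-06,  2.17896083e-05,
        -1.11664307e-04],
       [-2.45105491e-06,  9.51257852e-01,  3.08396660e-01,
        -7.86805314e-02],
       [-2.21114718e-05, -3.08396660e-01,  9.51257851e-01,
        -1.42081720e-01],
       [ 0.00000000e+00,  0.00000000e+00,  0.00000000e+00,
         1.00000000e+00]])}
```

View pics/top0.png

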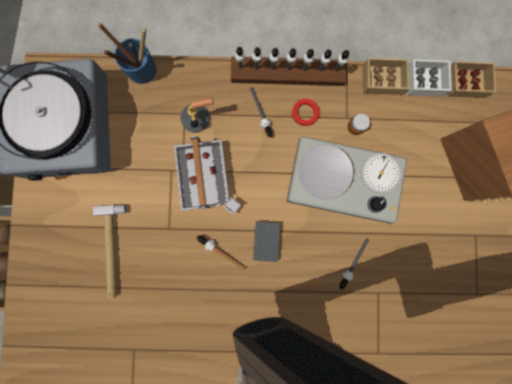

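View pics/side0.png

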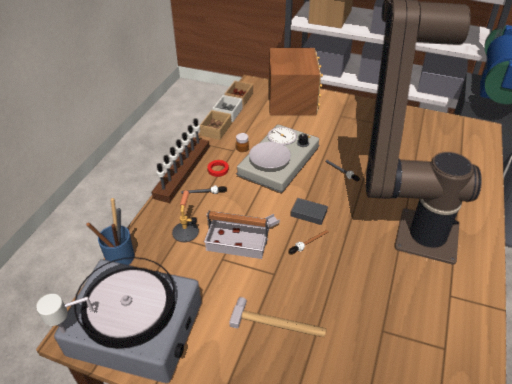

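```bash
python3 - <<'E'
import cv2
im=cv2.imread("pics/top0.png")
cv2.imwrite("pics/topc.png",cv2.resize(im[90:240,300:420],None,fx=4,fy=4,interpolation=cv2.INTER_CUBIC))
cv2.imwrite("pics/topt.png",cv2.resize(im[110:250,130:270],None,fx=4,fy=4,interpolation=cv2.INTER_CUBIC))
E
```

```text
(no output)
```

View pics/topc.png

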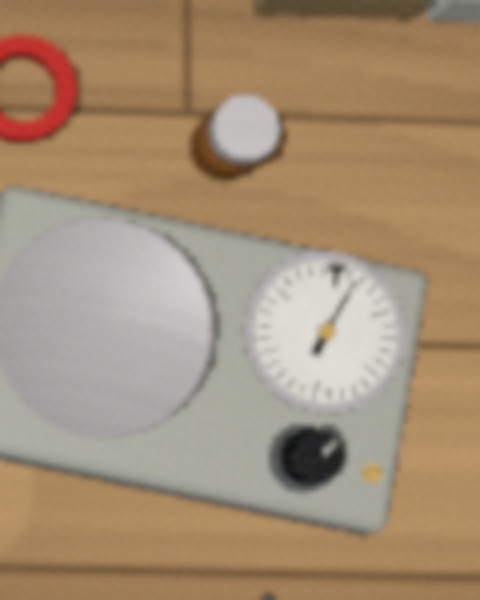

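View pics/topt.png

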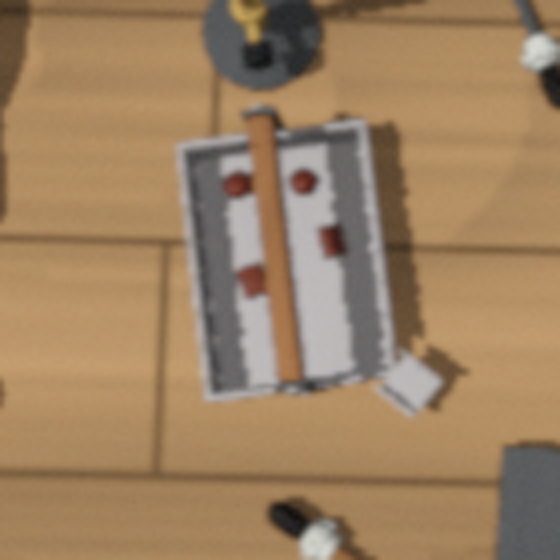

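```bash
cat > h.py <<'E'
import numpy as np, cv2
from scipy.optimize import least_squares
from scipy.spatial.transform import Rotation as R
from plant import readout, optics
def proj(n,P):
    c=optics.calibration(n); return cv2.projectPoints(np.array(P,float).reshape(-1,3),c["rvec"],c["tvec"],c["mtx"],c["dist_coeffs"])[0].reshape(-1,2)
def ray(n,uv,z):
    c=optics.calibration(n); u=cv2.undistortPoints(np.array(uv,float).reshape(1,1,2),c["mtx"],c["dist_coeffs"])[0,0]
    Rm=cv2.Rodrigues(c["rvec"])[0]; o=-Rm.T@c["tvec"]; d=Rm.T@np.r_[u,1]
    return o+d*(z-o[2])/d[2]
def wproj(P,s):
    c=optics.calibration("wrist"); T=np.eye(4);T[:3,:3]=R.from_quat(s["tcp_rot"]).as_matrix();T[:3,3]=s["eef_pos"]
    M=np.linalg.inv(T@c["tool_from_camera"])
    return cv2.projectPoints(np.array(P,float).reshape(-1,3),cv2.Rodrigues(M[:3,:3])[0],M[:3,3],c["mtx"],c["dist_coeffs"])[0].reshape(-1,2)
def wray(uv,z,s):
    c=optics.calibration("wrist"); T=np.eye(4);T[:3,:3]=R.from_quat(s["tcp_rot"]).as_matrix();T[:3,3]=s["eef_pos"]
    M=T@c["tool_from_camera"]; u=cv2.undistortPoints(np.array(uv,float).reshape(1,1,2),c["mtx"],c["dist_coeffs"])[0,0]
    d=M[:3,:3]@np.r_[u,1]; return M[:3,3]+d*(z-M[2,3])/d[2]
def fit(cam,obj,uv,x0):
    obj=np.array(obj,float);uv=np.array(uv,float)
    def tr(x): 
        c,s=np.cos(x[2]),np.sin(x[2]); return np.c_[x[0]+c*obj[:,0]-s*obj[:,1],x[1]+s*obj[:,0]+c*obj[:,1],obj[:,2]]
    r=least_squares(lambda x:(proj(cam,tr(x))-uv).ravel(),x0)
    return r.x,(proj(cam,tr(r.x))-uv).round(1)
E
python3 - <<'E'
from h import *
o=np.array([300,90]);f=lambda x,y:o+np.array([x,y])/4
print("pan",ray("top",f(104,328),.09),"dial",ray("top",f(327,330),.065),"knob",ray("top",f(314,452),.0945))
x,r=fit("top",[(.0,.085-.005,.096),(.035,-.085,.065),(.075,-.085,.065),(-.055,-.085,.0945),(.095,-.155,.06),(-.095,-.155,.06),(.095,.155,.06)],
 [f(104,328),f(327,330),f(337,272),f(314,452),f(426,275),f(377,532),f(8,187)],[.8,-.2,-.2]);print("scale",x,r)
o=np.array([130,110])
t,r=fit("top",[(-.09,-.065,.028),(.09,-.065,.042),(.09,.065,.042),(-.09,.065,.042),(-.11,-.085,.03),(-.09,0,.106),(.09,0,.106)],
 [f(393,365),f(365,122),f(180,147),f(208,398),f(428,397),f(290,377),f(260,115)],[.8,.2,0]);print("tote",t,r)
E
```

```text
pan [ 0.58753087 -0.11928148  0.09      ] dial [ 0.59380625 -0.28110033  0.065     ] knob [ 0.5067426  -0.26010592  0.0945    ]
scale [ 0.57374473 -0.18930289 -0.18561212] [[-2.7 -0.8]
 [-0.6  0.5]
 [-0.7  1.1]
 [ 1.   1. ]
 [ 1.7 -1. ]
 [ 2.6  1. ]
 [-1.2 -2. ]]
tote [0.57936928 0.22131683 0.15683275] [[ 0.7  1.9]
 [-0.7 -0.4]
 [ 0.  -0.7]
 [ 0.4 -0.4]
 [-0.2 -0.1]
 [ 0.3  0.6]
 [-0.5 -1. ]]
```

```bash
python3 -m crank '-30 -46 0 0 0 0;-30 -46 0 0 0 0;-30 -46 0 0 0 0;-30 -46 0 0 0 0;-30 -46 0 0 0 0' 1 100; python3 -m crank '-30 -46 0 0 0 0;-30 -46 0 0 0 0;-20 -30 0 0 0 0; 0 0 0 0 0 0'
python3 - <<'E'
from h import *
s=readout.get_state(); im=optics.read_camera("wrist");cv2.imwrite("pics/w1.png",im[:,:,::-1])
print(s["eef_pos"],s["qpos"].round(3),R.from_quat(s["tcp_rot"]).as_matrix().round(3))
x=[.5737,-.1893,-.1856];c,q=np.cos(x[2]),np.sin(x[2])
for a in [(.035,-.085,.065),(.075,-.085,.065),(-.055,-.085,.0945),(0,.08,.086)]:
    p=[x[0]+c*a[0]-q*a[1],x[1]+q*a[0]+c*a[1],a[2]];print(p,wproj(p,s))
for t in ["knob_top","zero_mark","pointer_tip"]:
    r=optics.recognise("wrist",t)
    print(t,[(round(d["xy"][0]*512),round(d["xy"][1]*384),round(d["p"],2)) for d in r[:4]])
E
```

```text
time: 1.88
eef_pos: [0.4198, -0.3896, 0.2316]
tcp_rot: [0.835, -0.55, 0.0, 0.0]
contact_force: [0.1, 0.1, -0.2]
opening: 1.0
time: 2.38
eef_pos: [0.5004, -0.2674, 0.2315]
tcp_rot: [0.836, -0.548, 0.0, -0.0]
contact_force: [-0.9, -0.6, 0.0]
opening: 1.002
[ 0.50040077 -0.26736484  0.23151826] [-0.67   0.05   1.845  0.     1.246  0.49 ] [[ 0.399 -0.917  0.   ]
 [-0.917 -0.399 -0.   ]
 [ 0.    -0.    -1.   ]]
[np.float64(0.5924133174213115), np.float64(-0.2792989541666415), 0.065] [[308.52328139  91.87725155]]
[np.float64(0.6317263456528402), np.float64(-0.28668040465194783), 0.065] [[335.08630581  53.48746142]]
[np.float64(0.5039590039003721), np.float64(-0.2626906905747022), 0.0945] [[255.05293824 176.08893238]]
[np.float64(0.5884629009706127), np.float64(-0.11067394353694264), 0.086] [[124.80224721   8.80519689]]
knob_top [(257, 172, 0.8)]
zero_mark [(228, 79, 0.82)]
pointer_tip [(314, 88, 0.76)]
```

View pics/w1.png

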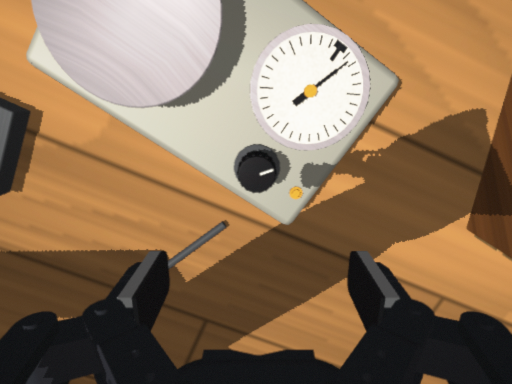

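```bash
python3 - <<'E'
from h import *
s=readout.get_state()
k=wray((258,171),.0945,s);d=wray((311,91),.066,s);z=wray((338,50),.065,s);t=wray((348,63),.068,s)
print(k,d,z,t)
an=lambda a,b:np.arctan2(*(b-a)[[1,0]])
print("zero dist",np.linalg.norm(z-d),"tip",np.linalg.norm(t-d),"knob-d",np.linalg.norm((k-d)[:2]),"yaw",an(d,z),an(k,d),"pointer",an(d,z)-an(d,t))
Rm=R.from_quat(s["tcp_rot"]).as_matrix();print("shift tool mm",Rm.T@(np.array([k[0],k[1],.072])-s["eef_pos"])*1e3)
E
```

```text
[ 0.50802372 -0.26628892  0.0945    ] [ 0.59232551 -0.28440443  0.066     ] [ 0.63361132 -0.2914045   0.065     ] [ 0.62703194 -0.30431908  0.068     ]
zero dist 0.041886972435026766 tip 0.04006406938533548 knob-d 0.0862262431932013 yaw -0.16795436171531594 -0.21166988492229258 pointer 0.3529798490211612
shift tool mm [-1.49446624e-01 -1.00086255e+01  1.59345547e+02]
```

```bash
python3 -m crank '-1 -8 30 0 0 0;0 0 45 0 0 0;0 0 45 0 0 0;0 0 30 0 0 0;0 0 10 0 0 0' 1 ; python3 -m crank '0 0 0 0 0 0;0 0 0 0 0 0'
python3 - <<'E'
from h import *
s=readout.get_state(); im=optics.read_camera("wrist");cv2.imwrite("pics/w2.png",im[:,:,::-1])
k=[.507,-.2645,.0945];print(wproj(k,s),s["eef_pos"])
E
```

```text
time: 3.2
eef_pos: [0.5045, -0.2655, 0.0689]
tcp_rot: [0.835, -0.551, -0.002, -0.0]
contact_force: [0.0, 0.3, 0.7]
opening: 0.996
time: 3.45
eef_pos: [0.5073, -0.2665, 0.0732]
tcp_rot: [0.835, -0.55, 0.002, 0.0]
contact_force: [0.6, 0.5, 0.2]
opening: 0.999
[[254.13984583 275.97361534]] [ 0.50729204 -0.26646865  0.07320604]
```

View pics/w2.png

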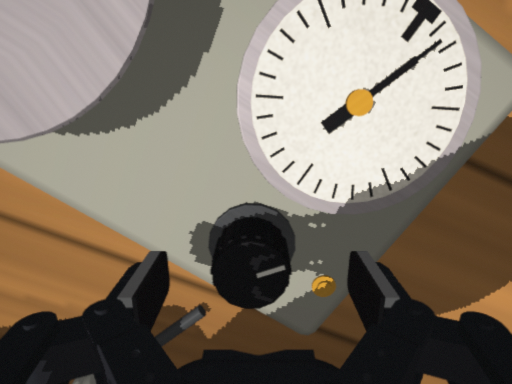

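```bash
python3 -m crank '-1 0 0 0 0 0;0 0 0 0 0 0;0 0 0 0 0 0;0 0 0 0 0 0;0 0 0 0 0 0' -1 30; python3 -m crank '0 0 0 0 0 0;0 0 0 0 0 0'
python3 - <<'E'
from h import *
s=readout.get_state(); im=optics.read_camera("wrist");cv2.imwrite("pics/w3.png",im[:,:,::-1])
d=wray((359,102),.066,s);print(s["eef_pos"],s["wrist_torque"])
E
```

```text
time: 4.12
eef_pos: [0.5057, -0.2634, 0.0719]
tcp_rot: [0.835, -0.55, -0.001, -0.0]
contact_force: [-3.0, 4.4, 4.8]
opening: 0.409
time: 4.38
eef_pos: [0.5057, -0.2634, 0.0719]
tcp_rot: [0.835, -0.55, -0.001, -0.0]
contact_force: [-2.3, 4.1, 5.2]
opening: 0.412
[ 0.50567465 -0.2634472   0.07189942] [ 0.59995685  0.33728557 -0.01154785]
```

View pics/w3.png

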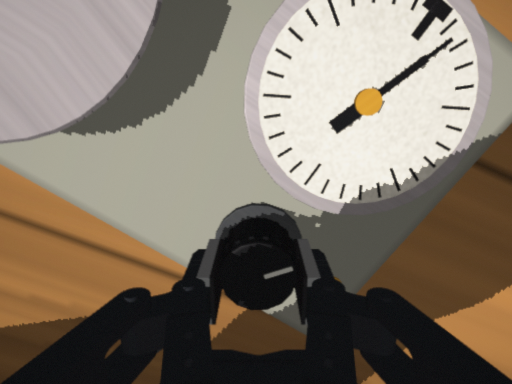

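```bash
python3 - <<'E'
from h import *
s=readout.get_state()
im=cv2.imread("pics/w3.png");cv2.imwrite("pics/w3c.png",cv2.resize(im[0:150,300:500],None,fx=4,fy=4,interpolation=cv2.INTER_CUBIC))
E
```

```text
(no output)
```

View pics/w3c.png

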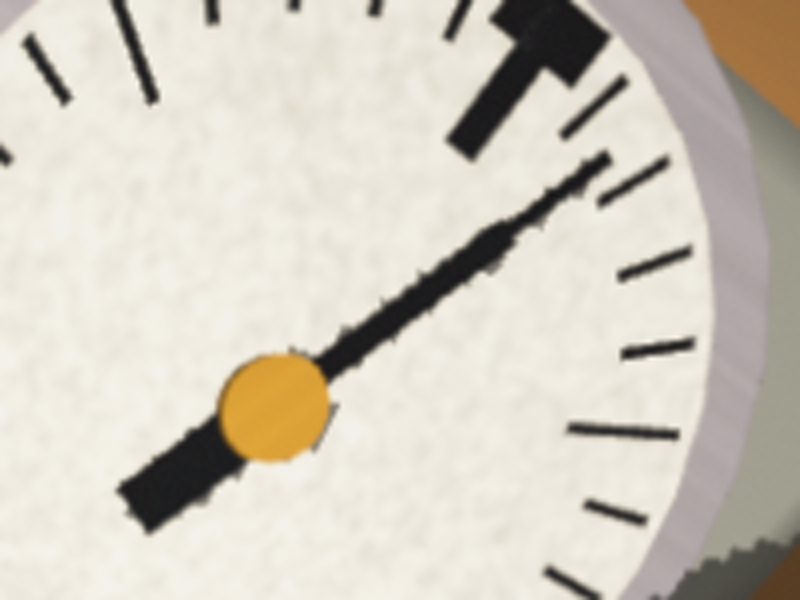

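```bash
python3 -m crank '0 0 0 0 0 -0.14;0 0 0 0 0 -0.14;0 0 0 0 0 -0.14;0 0 0 0 0 -0.14;0 0 0 0 0 -0.14';  python3 -m crank '0 0 0 0 0 0;0 0 0 0 0 0'
python3 - <<'E'
from h import *
s=readout.get_state()
print(s["qpos"].round(3),R.from_quat(s["tcp_rot"]).as_matrix().round(3))
im=optics.read_camera("wrist")[:,:,::-1];cv2.imwrite("pics/w4.png",im)
im=optics.read_camera("top")[:,:,::-1];cv2.imwrite("pics/t4.png",cv2.resize(im[90:240,300:420],None,fx=4,fy=4,interpolation=cv2.INTER_CUBIC))
E
```

```text
time: 5.05
eef_pos: [0.5058, -0.2636, 0.0719]
tcp_rot: [0.974, -0.228, -0.001, -0.001]
contact_force: [-1.7, 3.8, 5.1]
opening: 0.409
time: 5.3
eef_pos: [0.5058, -0.2636, 0.0719]
tcp_rot: [0.973, -0.231, -0.001, -0.001]
contact_force: [-3.0, 3.4, 5.9]
opening: 0.409
[-6.590e-01  2.450e-01  1.945e+00  1.000e-03  9.540e-01 -1.930e-01] [[ 0.893 -0.449 -0.001]
 [-0.449 -0.893  0.002]
 [-0.002 -0.001 -1.   ]]
```

View pics/w4.png

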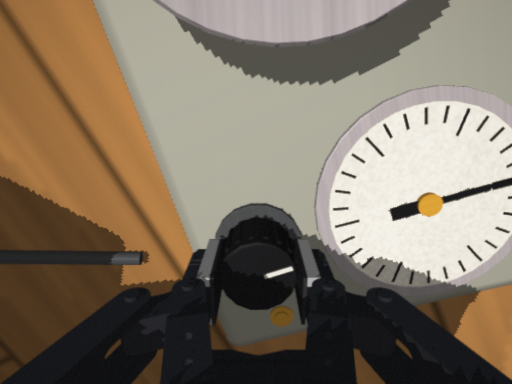

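View pics/t4.png

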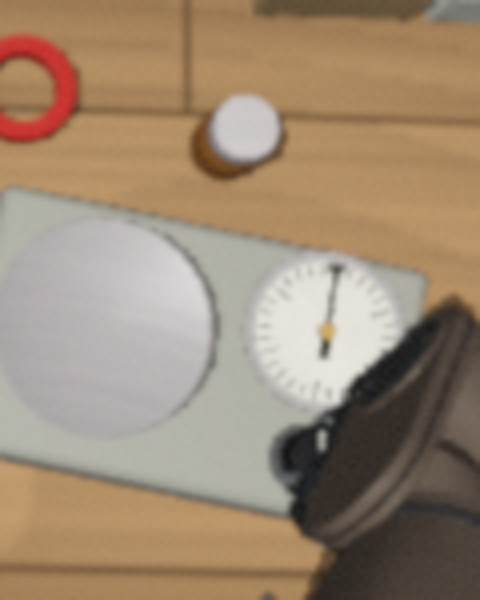

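```bash
python3 -m crank '0 0 0 0 0 0;0 0 0 0 0 0;0 0 0 0 0 0;0 0 0 0 0 0' 1; python3 -m crank '0 0 -30 0 0 0;0 0 -50 0 0 0;0 0 -60 0 0 0;0 0 -30 0 0 0;0 0 0 0 0 0'
python3 - <<'E'
from h import *
s=readout.get_state();print(s["qpos"].round(3))
im=optics.read_camera("wrist")[:,:,::-1];cv2.imwrite("pics/w5.png",im)
E
```

```text
time: 5.9
eef_pos: [0.5059, -0.2645, 0.0712]
tcp_rot: [0.973, -0.23, 0.0, 0.0]
contact_force: [0.8, 0.5, 0.2]
opening: 0.998
time: 6.52
eef_pos: [0.5074, -0.2655, 0.2451]
tcp_rot: [0.973, -0.23, 0.003, 0.002]
contact_force: [0.6, -0.2, -0.6]
opening: 0.999
[-0.659  0.047  1.823 -0.     1.264 -0.195]
```

View pics/w5.png

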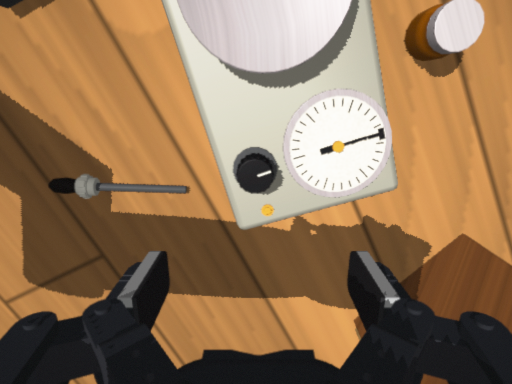

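```bash
python3 -m crank '-19 -58 0 0 0 0;-19 -58 0 0 0 0;-19 -58 0 0 0 0;-19 -58 0 0 0 0;-19 -58 0 0 0 0'; python3 -m crank '-19 -58 0 0 0 0;-19 -58 0 0 0 0;-19 -58 0 0 0 0;0 0 0 0 0 0.18;0 0 0 0 0 0.18';python3 -m crank '0 0 0 0 0 0.18;0 0 0 0 0 0.18;0 0 0 0 0 0.18;0 0 0 0 0 0.05;0 0 0 0 0 0'
python3 - <<'E'
from h import *
s=readout.get_state();print(s["qpos"].round(3),R.from_quat(s["tcp_rot"]).as_matrix().round(3))
im=optics.read_camera("wrist")[:,:,::-1];cv2.imwrite("pics/w6.png",im)
t=[.5794,.2213,.157];c,q=np.cos(t[2]),np.sin(t[2])
for a in [(0,0,.106),(.09,0,.106),(-.09,0,.106),(-.11,-.085,.03)]:
    p=[t[0]+c*a[0]-q*a[1],t[1]+q*a[0]+c*a[1],a[2]];print(wproj(p,s))
E
```

```text
time: 7.2
eef_pos: [0.5495, 0.0395, 0.2383]
tcp_rot: [0.973, -0.23, -0.002, 0.0]
contact_force: [0.8, 0.5, -0.5]
opening: 0.999
time: 7.82
eef_pos: [0.5761, 0.2195, 0.2375]
tcp_rot: [0.916, -0.402, -0.002, 0.002]
contact_force: [0.3, 0.4, 0.7]
opening: 1.001
time: 8.45
eef_pos: [0.5765, 0.2183, 0.2383]
tcp_rot: [0.76, -0.649, -0.001, 0.002]
contact_force: [0.5, -0.5, -0.3]
opening: 1.001
[ 0.198  0.156  1.717 -0.     1.273  1.611] [[ 0.157 -0.988 -0.005]
 [-0.988 -0.157 -0.001]
 [ 0.     0.005 -1.   ]]
[[255.28834982 178.58179751]]
[[255.01768005  73.30999475]]
[[255.50309275 264.70278749]]
[[323.3761959  246.60006898]]
```

View pics/w6.png

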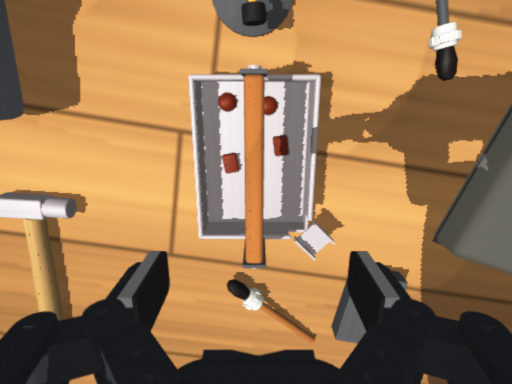

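```bash
python3 -m crank '-2 -3 30 0 0 0;0 0 45 0 0 0;0 0 45 0 0 0;0 0 32 0 0 0;0 0 10 0 0 0' 1 110; python3 -m crank '0 0 0 0 0 0;0 0 0 0 0 0' 1;python3 -m crank '0 0 0 0 0 0;0 0 0 0 0 0;0 0 0 0 0 0;0 0 0 0 0 0;0 0 0 0 0 0' -1 110;python3 -m crank '0 0 0 0 0 0;0 0 0 0 0 0'
python3 - <<'E'
from h import *
im=optics.read_camera("wrist")[:,:,::-1];cv2.imwrite("pics/w7.png",im)
E
```

```text
time: 9.12
eef_pos: [0.5779, 0.2205, 0.0755]
tcp_rot: [0.76, -0.649, -0.002, 0.003]
contact_force: [0.5, 0.3, -0.1]
opening: 1.002
time: 9.38
eef_pos: [0.5816, 0.2213, 0.0813]
tcp_rot: [0.76, -0.649, 0.001, -0.001]
contact_force: [1.2, -0.1, -0.0]
opening: 0.999
time: 10.0
eef_pos: [0.5806, 0.2212, 0.0799]
tcp_rot: [0.76, -0.65, 0.0, -0.0]
contact_force: [-0.8, 0.4, 2.5]
opening: 0.188
time: 10.25
eef_pos: [0.5806, 0.2213, 0.08]
tcp_rot: [0.76, -0.65, 0.0, -0.0]
contact_force: [0.3, 0.9, 5.0]
opening: 0.187
```

View pics/w7.png

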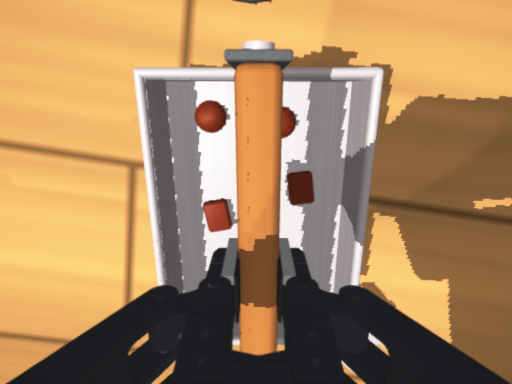

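```bash
python3 -m crank '0 0 -10 0 0 0;0 0 -30 0 0 0;0 0 -40 0 0 0;0 0 -40 0 0 0;0 0 -30 0 0 0';python3 -m crank '0 0 -20 0 0 0;0 0 0 0 0 0'
cat > tgt.py <<'E'
from h import *
s=readout.get_state();T=R.from_quat(s["tcp_rot"])
tool=lambda yaw:None
R0=R.from_matrix([[.157,-.9876,0],[-.9876,-.157,0],[0,0,-1]]) # grasp orientation
RT=R.from_euler('z',.157).inv()*R0   # tool in tote
pt=np.array([.001,0,.080])
cur=T*RT.inv(); print("tote up",cur.as_matrix()[:,2].round(3),"spout",(s["eef_pos"]+cur.apply(np.array([-.11,-.085,.03])-pt)).round(3))
for th in (0,.65):
    yaw=.157
    d=R.from_euler('z',yaw).apply([-.11,-.085,0]);d/=np.linalg.norm(d)
    Q=R.from_rotvec(np.cross([0,0,1],d)*th)*R.from_euler('z',yaw)
    tcp=np.array([.588,-.117,.155])-Q.apply(np.array([-.11,-.085,.03])-pt)
    low=min((tcp+Q.apply(np.array([x,y,z])-pt))[2] for x in(-.09,.09) for y in(-.065,.065) for z in (0,))
    print(th,"tcp",tcp.round(3),"shift",((T.inv().apply(tcp-s["eef_pos"]))*1e3).round(1),"turn tool",(T.inv()*Q*RT).as_rotvec().round(3),"low",low)
print(s["eef_pos"],s["qpos"].round(2),s["contact_force"])
E
python3 tgt.py
```

```text
time: 10.92
eef_pos: [0.5796, 0.2206, 0.2291]
tcp_rot: [0.76, -0.65, -0.0, 0.001]
contact_force: [0.5, -0.2, -6.1]
opening: 0.185
time: 11.18
eef_pos: [0.5807, 0.221, 0.25]
tcp_rot: [0.76, -0.65, 0.001, -0.001]
contact_force: [-0.6, 1.0, -6.0]
opening: 0.188
tote up [-0.002 -0.     1.   ] spout [0.484 0.12  0.2  ]
0 tcp [ 0.684 -0.016  0.205] shift [250.  -65.3  45.1] turn tool [-0.002 -0.    -0.001] low 0.125
0.65 tcp [ 0.644 -0.058  0.279] shift [285.9 -19.  -29.4] turn tool [ 0.513 -0.397 -0.   ] low 0.14809577887108208
[0.58069614 0.22098861 0.2499774 ] [ 0.2   0.15  1.7  -0.    1.29  1.61] [-0.57792656  1.0200268  -5.95078407]
```

```bash
python3 -m crank '12 -1 -10 0 0 0;24 -2 -15 0 0 0;34 -2 -15 0 0 0;34 -2 -10 0 0 0;34 -2 0 0 0 0';python3 -m crank '34 -2 0 0 0 0;34 -2 0 0 0 0;34 -2 0 0 0 0;24 -2 0 0 0 0;15 -1 0 0 0 0';python3 -m crank '6 0 0 0 0 0;0 0 0 0 0 0;0 0 0 0 0 0';python3 tgt.py
python3 - <<'E'
from h import *
cv2.imwrite("pics/w8.png",optics.read_camera("wrist")[:,:,::-1]);cv2.imwrite("pics/s8.png",optics.read_camera("side")[:,:,::-1])
E
```

```text
time: 11.8
eef_pos: [0.6109, 0.0842, 0.2992]
tcp_rot: [0.76, -0.65, 0.0, 0.0]
contact_force: [-0.1, -0.6, -4.9]
opening: 0.186
time: 12.42
eef_pos: [0.6415, -0.0532, 0.2982]
tcp_rot: [0.76, -0.65, -0.001, 0.0]
contact_force: [1.0, -0.2, -5.6]
opening: 0.189
time: 12.8
eef_pos: [0.6425, -0.0567, 0.2994]
tcp_rot: [0.761, -0.649, -0.0, -0.0]
contact_force: [0.5, 0.2, -5.5]
opening: 0.188
tote up [ 0.    -0.001  1.   ] spout [ 0.546 -0.158  0.249]
0 tcp [ 0.684 -0.016  0.205] shift [-33.8 -47.8  94.4] turn tool [0.    0.001 0.   ] low 0.125
0.65 tcp [ 0.644 -0.058  0.279] shift [ 2.  -1.3 20. ] turn tool [ 0.515 -0.397  0.   ] low 0.14809577887108208
[ 0.64247132 -0.05665779  0.2994184 ] [-0.25  0.18  1.58  0.    1.38  1.17] [ 0.47049844  0.2389527  -5.5490904 ]
```

View pics/w8.png

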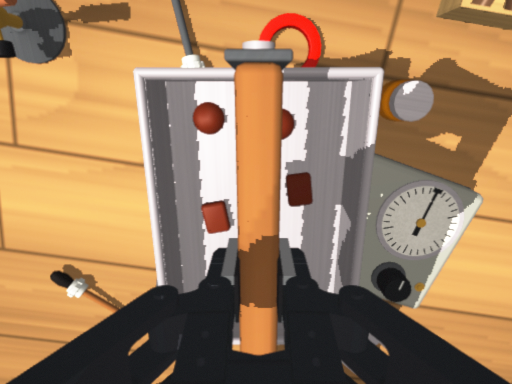

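View pics/s8.png

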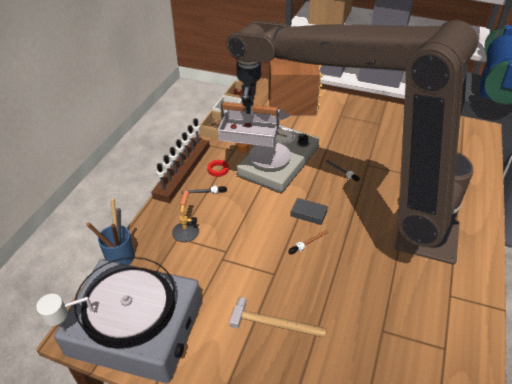

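```bash
python3 -m crank '0 0 0 0.02 -0.0155 0;0 0 0 0.04 -0.031 0;0 0 0 0.04 -0.031 0;0 0 0 0.04 -0.031 0;0 0 0 0.04 -0.031 0';python3 -m crank '0 0 0 0.03 -0.023 0;0 0 0 0.02 -0.0155 0;0 0 0 0.02 -0.0155 0;0 0 0 0.02 -0.0155 0;0 0 0 0.02 -0.0155 0';python3 tgt.py
python3 - <<'E'
from h import *
cv2.imwrite("pics/w9.png",optics.read_camera("wrist")[:,:,::-1])
E
```

```text
time: 13.52
eef_pos: [0.6422, -0.0577, 0.2994]
tcp_rot: [0.755, -0.645, 0.006, -0.114]
contact_force: [-0.3, -0.4, -5.6]
opening: 0.188
time: 14.15
eef_pos: [0.6425, -0.0577, 0.2993]
tcp_rot: [0.748, -0.638, 0.009, -0.183]
contact_force: [-0.7, 0.2, -5.6]
opening: 0.194
tote up [-0.246 -0.262  0.933] spout [ 0.565 -0.139  0.202]
0 tcp [ 0.684 -0.016  0.205] shift [-11.7 -17.9 109.3] turn tool [-0.291  0.225 -0.001] low 0.125
0.65 tcp [ 0.644 -0.058  0.279] shift [ 5.4  4.3 18.7] turn tool [ 0.224 -0.172 -0.001] low 0.14809577887108208
[ 0.64252877 -0.05766307  0.2992828 ] [-0.38  0.07  1.73  0.36  1.22  0.93] [-0.73270475  0.22894963 -5.6116877 ]
```

View pics/w9.png

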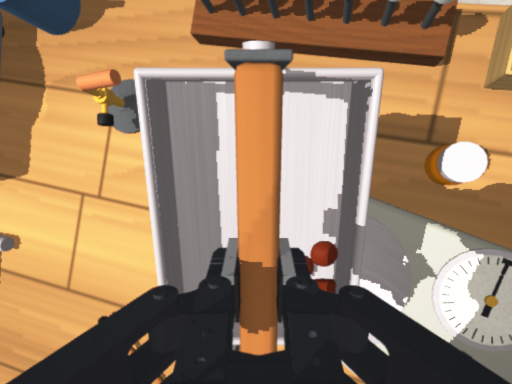

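```bash
python3 -m crank '0 0 0 0.025 -0.019 0;0 0 0 0.03 -0.023 0;0 0 0 0.03 -0.023 0;0 0 0 0.03 -0.023 0;0 0 0 0.03 -0.023 0';python3 -m crank '0 0 0 0.03 -0.023 0;0 0 0 0.03 -0.023 0;0 0 0 0.02 -0.015 0;0 0 0 0 0 0;0 0 0 0 0 0';python3 tgt.py
python3 - <<'E'
from h import *
cv2.imwrite("pics/w10.png",optics.read_camera("wrist")[:,:,::-1])
t=optics.read_camera("top")[:,:,::-1];cv2.imwrite("pics/t10.png",cv2.resize(t[70:240,230:420],None,fx=3,fy=3,interpolation=cv2.INTER_CUBIC))
t=optics.read_camera("side")[:,:,::-1];cv2.imwrite("pics/s10.png",cv2.resize(t[30:200,190:340],None,fx=3.5,fy=3.5,interpolation=cv2.INTER_CUBIC))
for c in("top","side"):print(c,[[(round(d["xy"][0]*512),round(d["xy"][1]*384),round(d["p"],2)) for d in optics.recognise(c,n)] for n in("stone0","stone2")])
E
```

```text
time: 14.82
eef_pos: [0.6425, -0.0579, 0.2993]
tcp_rot: [0.732, -0.625, 0.014, -0.271]
contact_force: [0.3, 0.0, -6.4]
opening: 0.188
time: 15.45
eef_pos: [0.6427, -0.0577, 0.2995]
tcp_rot: [0.721, -0.616, 0.016, -0.319]
contact_force: [0.7, 0.0, -4.6]
opening: 0.189
tote up [-0.416 -0.439  0.796] spout [ 0.587 -0.116  0.175]
0 tcp [ 0.684 -0.016  0.205] shift [  7.2   7.2 111.1] turn tool [-0.515  0.396 -0.001] low 0.125
0.65 tcp [ 0.644 -0.058  0.279] shift [ 8.4  8.5 16.3] turn tool [-0.001 -0.002 -0.   ] low 0.14809577887108208
[ 0.6426869  -0.05772957  0.29952419] [-0.48  0.03  1.83  0.68  1.17  0.69] [ 0.71274863  0.01867249 -4.62198272]
top [[(307, 147, 0.63)], [(307, 147, 0.63)]]
side [[(242, 121, 0.32)], [(242, 121, 0.32)]]
```

View pics/w10.png

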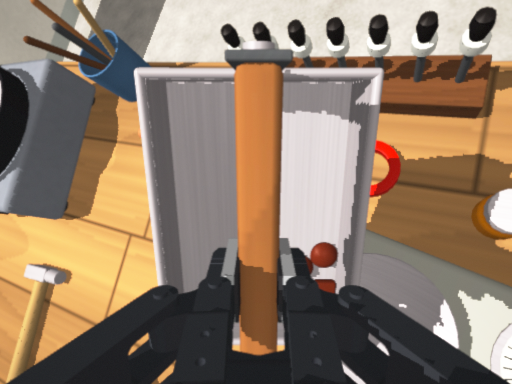

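View pics/t10.png

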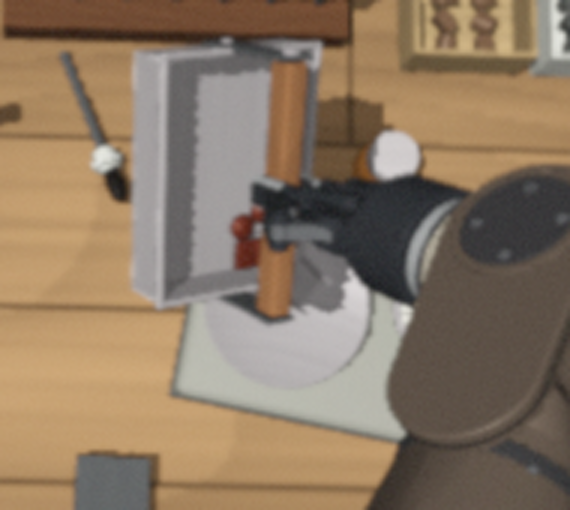

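View pics/s10.png

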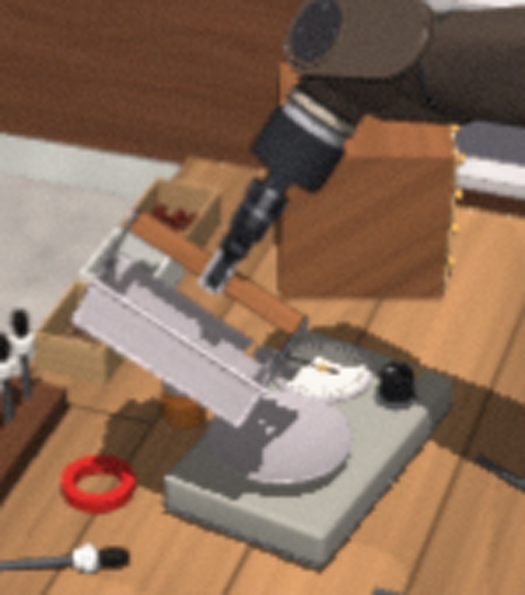

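```bash
python3 - <<'E'
from h import *
s=readout.get_state();T=R.from_quat(s["tcp_rot"])
R0=R.from_matrix([[.157,-.9876,0],[-.9876,-.157,0],[0,0,-1]]);RT=R.from_euler('z',.157).inv()*R0
Q=T*RT.inv();pt=np.array([.001,0,.080])
c=optics.calibration("wrist");M=np.eye(4);M[:3,:3]=T.as_matrix();M[:3,3]=s["eef_pos"];M=M@c["tool_from_camera"]
def intote(o,d): 
    o=Q.inv().apply(o-s["eef_pos"])+pt; d=Q.inv().apply(d); return o+d*(.009-o[2])/d[2]
for uv in [(323,253),(307,268),(327,288)]:
    u=cv2.undistortPoints(np.array(uv,float).reshape(1,1,2),c["mtx"],c["dist_coeffs"])[0,0]
    p=intote(M[:3,3],M[:3,:3]@np.r_[u,1]);print("w",p.round(3),np.linalg.norm(p-[-.087,-.062,.003]))
k=optics.calibration("top");Rm=cv2.Rodrigues(k["rvec"])[0];o=-Rm.T@k["tvec"]
for q in [(241,227),(246,253),(259,218)]:
    uv=(230+q[0]/3,70+q[1]/3)
    u=cv2.undistortPoints(np.array(uv,float).reshape(1,1,2),k["mtx"],k["dist_coeffs"])[0,0]
    p=intote(o,Rm.T@np.r_[u,1]);print("t",p.round(3),np.linalg.norm(p-[-.087,-.062,.003]))
E
```

```text
w [-0.038 -0.05   0.009] 0.050665264664878785
w [-0.051 -0.039  0.009] 0.043127578681763236
w [-0.07  -0.056  0.009] 0.019598535123710282
t [-0.052 -0.03   0.009] 0.04735999821892477
t [-0.075 -0.037  0.009] 0.028761549895572083
t [-0.047 -0.047  0.009] 0.042820843976006426
```

```bash
python3 -m crank '2 2 4 0 0 0;3 3 6 0 0 0;3 3 6 0 0 0;0 0 0 0 0 0;0 0 0 0 0 0';python3 -m crank '0 0 0 0 0 0;0 0 0 0 0 0;0 0 0 0 0 0';python3 tgt.py
python3 - <<'E'
from h import *
cv2.imwrite("pics/w11.png",optics.read_camera("wrist")[:,:,::-1])
t=optics.read_camera("side")[:,:,::-1];cv2.imwrite("pics/s11.png",cv2.resize(t[80:190,200:340],None,fx=5,fy=5,interpolation=cv2.INTER_CUBIC))
E
```

```text
time: 16.42
eef_pos: [0.6442, -0.0581, 0.2798]
tcp_rot: [0.72, -0.616, 0.016, -0.319]
contact_force: [0.3, 0.9, -4.8]
opening: 0.189
time: 16.8
eef_pos: [0.6442, -0.0581, 0.28]
tcp_rot: [0.72, -0.616, 0.016, -0.319]
contact_force: [-0.3, -0.7, -5.4]
opening: 0.19
tote up [-0.416 -0.439  0.796] spout [ 0.588 -0.117  0.156]
0 tcp [ 0.684 -0.016  0.205] shift [-0.7 -0.9 95.1] turn tool [-0.515  0.396 -0.001] low 0.125
0.65 tcp [ 0.644 -0.058  0.279] shift [0.4 0.4 0.2] turn tool [-0.001 -0.001 -0.001] low 0.14809577887108208
[ 0.64419881 -0.05814231  0.27998086] [-0.48  0.05  1.85  0.69  1.14  0.67] [-0.28877863 -0.73117275 -5.43004294]
```

View pics/w11.png

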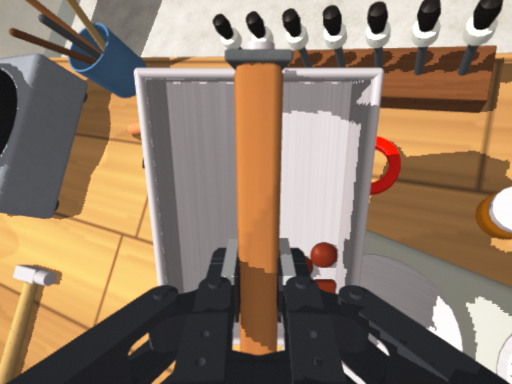

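View pics/s11.png

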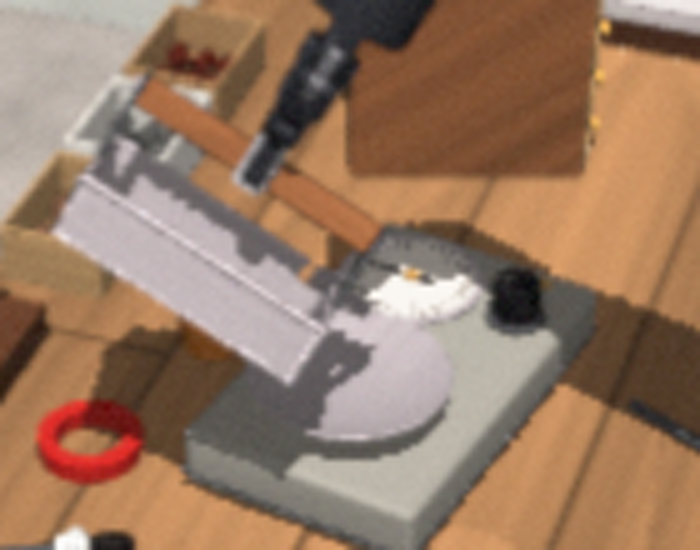

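```bash
python3 -c "
from plant import ctrl
print(ctrl.sign_off())"
```

```text
the job is handed in; nothing more can be done
None
```

I zeroed the scale, picked up the tote and tilted it, and handed the job in at about 17 s. No verdict was reported.

- **Scale:** I turned the knob 0.70 rad anticlockwise. The pointer then stood on the T-shaped zero mark in the top and wrist pictures. It was still there when I looked with the tote lifted and part-tilted. After that the dial was partly hidden, so I did not check it again.
- **Tote:** It was gripped by the bar at 110 N and tilted 0.65 rad towards the spout. It is still in the gripper with no visible slip.
- **Spout:** By my calculation the tip is at about (0.588, -0.117, 0.156). That is within about 10 mm of the pan's centre horizontally and about 70 mm above its floor. The tote's lowest corner is about 0.148 m up, clear of the 0.096 m rim.
- **Stones:** The wrist and top pictures put all four about 20 to 50 mm from the inner corner. The fingers hide part of the corner, so I pieced the count of four together from the two views. I saw no spilled stones.
- **Other things on the bench:** I had no contact with them that I could see, but I did not re-measure their positions.
- **Disagreements:** The trained network put the zero mark in the wrong place in the wrist view, so I went by the picture. The top and wrist cameras differed by about 6 mm on the knob's position, so I used a point between the two.

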